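# Close the blotting press: slide the cover onto its hidden pin and hold it down

## Task

Close the small blotting press. Pick up its loose cover plate by the handle, lay it flat between the side rails on the near part of the press base, short of the locating pin, and from there slide it (do not lift it over) away from you, toward the pin end of the base, until it drops onto the pin hidden beneath it; then press it fully home against the sprung pad. Finish while still holding it pressed down with the gripper, and leave the other things on the bench where they are.

Things in the scene. Friction and masses are not known exactly. Their poses are not given: they have to be found in the camera images.
- press_base: aluminium press base fixed to the worktop, slab 160 (x) x 118 (y) x 24 mm; origin at the centre of its underside, z up, +x = slide direction, away from the robot, toward the pin. Flat top (deck) at z 24 mm. Steel rails along x: inner faces at y +-47.5 mm, flared at the top, up to z 44 mm; the cover fits between with 2.5 mm on each side. Four 18 mm pockets in the deck take the cover's feet
- slide_start (a point): point on the deck at (-18, 0, 24) mm in the base frame: where the cover's origin is best laid down, cover +x along base +x, same yaw; 8 mm nearer or 14 mm farther will do. From here the cover slides 30 mm along base +x, its origin at z 24 mm, till it drops
- seat (a point): point at (12, 0, 14) mm in the base frame: where the cover's origin is when fully home. Just after dropping onto the pin the cover rests on the sprung pad with its origin 4 mm above this point; while sliding it is 10 mm above. Feet pockets lie at x +-48, y +-34 mm from here, 13 mm deep below the deck
- pin_tip (a point): tip of the fixed steel locating pin, at (50, 0, 32.5) mm in the base frame: 11 mm diameter, conical nose 4 mm across at the tip, 8.5 mm above the deck; the sliding cover hides it and clears it by 1.5 mm
- press_cover: loose aluminium cover, 0.3 to 0.5 kg, plate 120 (x) x 90 (y) x 12 mm on four 12 x 12 x 10 mm black feet at (+-48, +-34) mm. Origin: centre of the plate, level with the feet's bottom (z 0 on the worktop); plate from z 10 to 22 mm. Blind 14 mm hole below at x +38, y 0, marked by a flat 20 mm disc on top: this end goes toward the pin. Over the pin it drops 6 mm by its weight; the pin then stops it
- seal_pad (a joint): travel in m of the round black sprung pad, 40 mm across, in the deck's middle (12, 0 mm in the base frame): 0 = up, 4 mm proud of the deck; 0.004 = flush. It pushes up with 6 N at 0 and 10 N at 0.004, and rises again when let go
- handle (a point): centre of the cover's black bridge handle, at (0, 0, 48) mm in the cover frame: bar 16 mm thick (x) x 66 mm long (y) x 20 mm high (z 38 to 58 mm), on two posts; pinch it from above with the fingers closing along the cover's x
- ruler: bystander: flat ruler, 208 x 28 x 8 mm, origin at the centre of its underside
- tube_rack_b: bystander: microtube rack, 122 x 82 x 59 mm, origin at the centre of its underside
- reagent_small: bystander: small brown bottle, 44 mm across, 76 mm tall, origin at the centre of its underside
- petri2: bystander: covered round dish, 91 mm across, 14 mm tall, origin at the centre of its underside
- beaker_small: bystander: small clear beaker, 62 mm across, 63 mm tall, origin at the centre of its underside
- phone: bystander: telephone lying flat, 142 x 70 x 9 mm, origin at the centre of its underside

How it is judged:
By the outcome, as a careful person would: the job done as asked, in the order asked, and still so for the second after the job is handed in, while the arm keeps its last pose, push and grip.
It also fails if it takes over 48 s, if anything falls off the work surface, if the arm or the gripper's body presses on something with over 40 N, if the wrist force passes 120 N, or if a joint passes its speed limit or range.

## Robot

A 6-joint arm with a two-finger parallel gripper is mounted at the origin on a cart in front of the work surface, level with it; the furniture and walls round the work are solid. World frame = base frame: x ahead of the robot, y to its left, z up, the work surface at z = 0. Lengths are in m, angles in rad, forces in N, time in s.
With the tool pointing down it reaches from about 0.225 to 0.875 m from the base axis. Payload 3.4 kg.
Tool frame: the origin (TCP) lies at the very end of the fingers, on their centre line; the grasp point (between the pads) lies 19 mm behind it; z points along the fingers, y is the line along which they close (so a half turn about z gives the same grasp; the last joint's range is limited). The gripper opens to 85 mm and grips with 20 to 120 N. Pads are 22 mm wide; open, the fingers measure 114 mm over their backs; the gripper's body (76 mm by 85 mm) begins 54 mm behind the grasp point. The pads swing forward as they close: fully open they stand 13 mm farther back than shut.
Start: joints at [-1.362, 0.276, 1.505, -0, 1.361, -0.121], TCP at [0.186, -0.544, 0.231] pointing down, gripper open.
Joint ranges: [-2.89, 2.89], [-0.75, 2.08], [0.22, 2.7], [-1.18, 4.32], [0.11, 2.71], [-2.7, 2.7]. Speed limits (rad/s): [2.57, 2.57, 3.14, 3.14, 3.14, 3.14].

## Interface

Orientations are given as a unit quaternion [w, x, y, z].
In Python, from rig import readout, vision, manip gives the robot as it stands.
- The arm moves only by the shell command python3 -m handwheel 'ROWS' [FORCE]. ROWS is JSON, a list of rows, each a list of 3 entries, a list of its own where there are three numbers: the shift along the tool's x, y, z in mm, then the turn, a rotation vector about the tool's x, y, z in units of 6 degrees (1.0 is 6 degrees), then the closure, from -1 (fully open) to 1 (shut), so that 0 is half open. A call has 1 to 20 rows; each row shifts and turns the commanded pose from where the row before left it, along the tool's axes as they then stand; what a row does not reach is not made up. A row lasts 1/8 s, in which the tool goes at most 62.5 mm and 10.7 degrees, less where a joint would pass 70% of its speed; a pose out of reach is approached as far as the arm can. A call is refused whole if a number of a shift passes 62.5 or a number of a turn 1, either way. A call with a gripper value outside its range is refused whole. The fingers move at their own pace and stop on an object; FORCE is the grip in N (left out, the last holds). Time passes only in rows, so rows that do not move let the fingers close. It gives the time, the measured TCP pose, the force, the opening and the grip force at its end, in the units of the state.
- readout.get_state(): the state, without advancing time (a new reading comes with each control period).
- vision.get_image(name): name is "scene" or "top"; returns the picture (420x560x3 uint8, blue, green, red); there is no depth.
- vision.camera_params(name): a dict with "intrinsics" (3x3 intrinsics, pixels), "dist" ([k1, k2, p1, p2, k3] as OpenCV has them; the pictures are not rectified), "rvec" (rotation vector, rad) and "tvec" (3), from world to camera coordinates, as OpenCV has them. Camera axes: x right, y down, z forward; pixel columns grow to the right and rows downward; lengths in m; the calibration is good to about 2 mm. A picture is of the moment at which its call begins. camera_params takes no time and is no camera call.
- manip.sign_off(): hands the job in; it is judged then, once.
The state is a dict: "clock": time; "qpos": joint angles; "qd": joint speeds; "effort": joint torques, N m; "position": TCP position; "ee_rot": TCP orientation; "contact_force": force on the tool from outside, world axes, zero at the start; "moment": the same for the moment, N m; "width": finger opening in m; "gripper_force": force on a finger pad.
Only numpy, scipy, OpenCV 4.12 (cv2) and the standard library are available. Lean on these libraries where they do the work, as an engineer would, in place of code of your own. Each camera call takes 0.05 s, during which the arm holds its last target. There are 200 camera calls.

## Working session

There is one attempt and no reset: what is moved stays moved. The work goes in short steps, Python scripts to look and compute and a shell command to move; the robot and the scene stay as the last step left them, time stands still between calls to the robot, and variables do not carry over. Pictures are saved under pics/ and viewed, at most 10 in all, crops included, and the job is handed in when it is done.

```bash
mkdir -p pics
python3 - <<'E'
from rig import readout, vision
import cv2,numpy as np
s=readout.get_state();print(s)
for n in("scene","top"):
    cv2.imwrite(f"pics/{n}0.png",vision.get_image(n));p=vision.camera_params(n)
    R=cv2.Rodrigues(np.array(p["rvec"],float))[0];print(n,p,-R.T@np.array(p["tvec"]).ravel())
E
```

```text
{'clock': 0.0, 'qpos': array([-1.36199097e+00,  2.76616791e-01,  1.50615127e+00,  2.00299176e-05,
        1.36069913e+00, -1.20996260e-01]), 'qd': array([-0.00032387, -0.00202959, -0.00042537,  0.00012299,  0.00143806,
       -0.00039013]), 'effort': array([ 6.28099006e-04, -4.16769826e+01, -2.45808417e+01, -5.47545151e-04,
        1.08598653e-02, -8.42051634e-06]), 'position': array([ 0.1861089 , -0.54348305,  0.23042006]), 'ee_rot': array([-9.36795672e-04,  9.86434554e-01,  1.64152347e-01, -3.13538202e-05]), 'contact_force': array([-0.32093004,  0.75443397, -0.83691464]), 'moment': array([ 0.02070308,  0.01934131, -0.01230822]), 'gripper_force': 0.0, 'width': 0.08548249391878623}
scene {'intrinsics': array([[538.86897037,   0.        , 282.64847221],
       [  0.        , 538.86897037, 213.3149325 ],
       [  0.        ,   0.        ,   1.        ]]), 'dist': array([0.01170916, 0.        , 0.        , 0.        , 0.        ]), 'rvec': array([ 0.82211336, -2.28829394,  1.33924144]), 'tvec': array([0.42477313, 0.2399014 , 1.17768307])} [-0.27603754  0.96365217  0.78746433]
top {'intrinsics': array([[535.36225709,   0.        , 281.34854537],
       [  0.        , 535.36225709, 210.53351605],
       [  0.        ,   0.        ,   1.        ]]), 'dist': array([-0.00691438,  0.        ,  0.        ,  0.        ,  0.        ]), 'rvec': array([ 2.09966109, -2.1180631 ,  0.23834916]), 'tvec': array([-0.03729555,  0.59825642,  1.34497538])} [ 0.29213364 -0.0319105   1.44287911]
```

View pics/scene0.png

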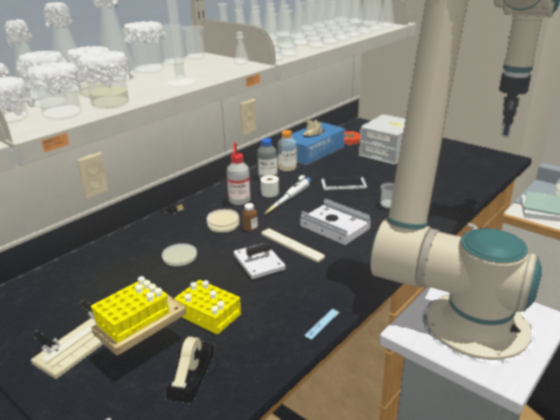

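View pics/top0.png

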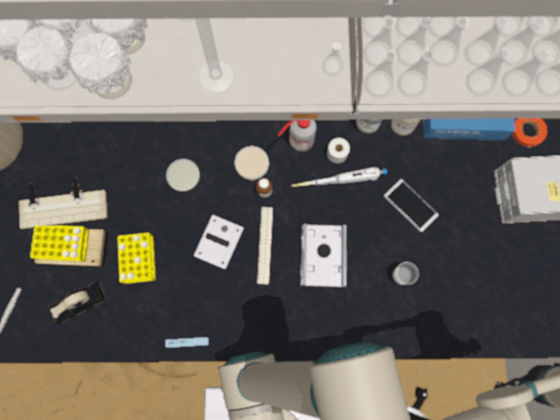

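Scene view: cover at about (259,260), ruler (293,245), base (336,220). Top view: cover (219,241) with its disc near (225,229), ruler (265,245), base (324,255). Next I'll enlarge both.

Run:
```python
import cv2
for n,(x,y) in (("top",(190,205)),("scene",(228,190))):
    c=cv2.imread(f"pics/{n}0.png")[y:y+95,x:x+160]
    c=cv2.resize(c,None,fx=5,fy=5,interpolation=cv2.INTER_CUBIC)
    for i in range(0,160,20): cv2.putText(c,str(x+i),(i*5,10),0,.4,(0,255,255));cv2.line(c,(i*5,12),(i*5,18),(0,255,255))
    for i in range(0,95,10): cv2.putText(c,str(y+i),(0,i*5+4),0,.4,(0,255,255))
    cv2.imwrite(f"pics/{n}c.png",c)
```

```text
(no output)
```

View pics/topc.png

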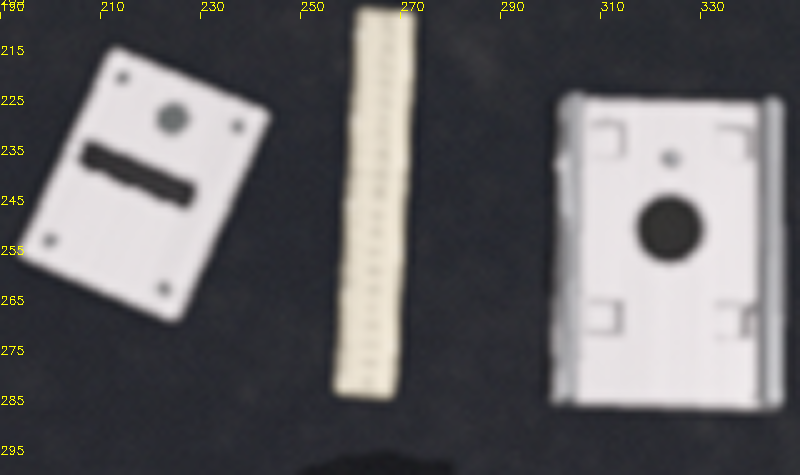

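View pics/scenec.png

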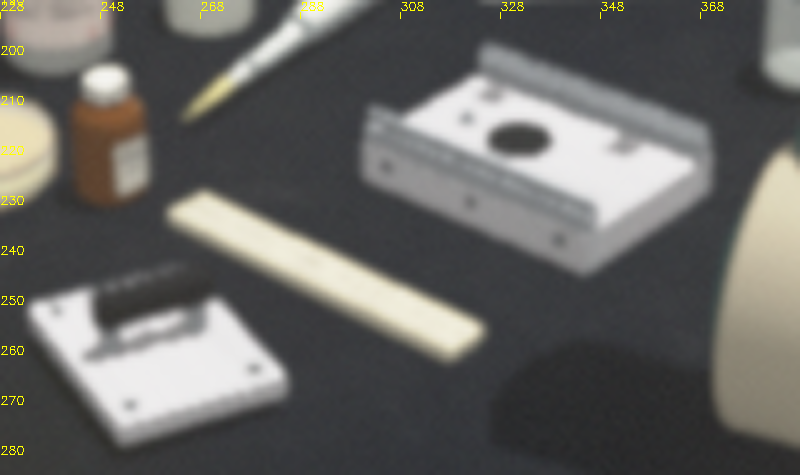

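```bash
cat > h.py <<'E'
import cv2,numpy as np
from rig import vision
from scipy.optimize import least_squares
OFF={"top":(190,205),"scene":(228,190)}
P={n:vision.camera_params(n) for n in OFF}
def proj(n,X):
    p=P[n];return cv2.projectPoints(np.array(X,float).reshape(-1,1,3),p["rvec"],p["tvec"],p["intrinsics"],p["dist"])[0][:,0]
def fit(obs,x0):
    def place(v,X):
        c,s=np.cos(v[3]),np.sin(v[3]);X=np.array(X)/1e3
        return np.c_[X[:,0]*c-X[:,1]*s+v[0],X[:,0]*s+X[:,1]*c+v[1],X[:,2]+v[2]]
    def f(v):
        r=[]
        for n,o in obs.items():
            X=[a for a,_ in o];u=np.array([np.array(b)/5+OFF[n]-.4 for _,b in o])
            r.append(proj(n,place(v,X))-u)
        return np.concatenate(r).ravel()
    s=least_squares(f,x0,loss="soft_l1");return s.x,f(s.x).reshape(-1,2)
E
python3 - <<'E'
from h import *
np.set_printoptions(precision=4,suppress=True)
cover={"top":[((60,45,22),(112,46)),((60,-45,22),(271,114)),((-60,45,22),(21,258)),((-60,-45,22),(178,323)),((38,0,22),(172,118)),((0,33,58),(83,152)),((0,-33,58),(193,196))],
"scene":[((60,45,22),(29,303)),((-60,45,22),(122,434)),((-60,-45,22),(288,377)),((0,33,58),(95,293)),((0,-33,58),(212,270))]}
base={"top":[((12,0,28),(670,228)),((50,0,32.5),(670,158)),((60,34,24),(608,141)),((60,-34,24),(735,142)),((-36,34,24),(604,317)),((-36,-34,24),(735,320))],
"scene":[((12,0,28),(520,139)),((50,0,32.5),(468,116)),((-80,59,0),(584,275)),((80,47.5,44),(372,106)),((-80,47.5,44),(596,206))]}
for nm,o in(("cover",cover),("base",base)):
    for k in (o,{"top":o["top"]}):
        v,r=fit(k,[.3,0,0,0]) ;print(nm,v,np.degrees(v[3]));print(r.round(1).tolist())
E
```

```text
cover [ 0.5259  0.1275 -0.004  -0.4084] -23.40074024790411
[[0.3, 0.8], [-1.2, -0.2], [-0.1, -1.3], [-0.8, -1.2], [0.1, 0.0], [-0.8, -1.0], [0.1, -0.2], [1.0, 1.2], [0.7, -1.5], [0.4, 0.1], [0.3, 1.4], [0.6, -0.6]]
cover [ 0.519   0.1228  0.0301 -0.3967] -22.7305652163325
[[0.2, 0.7], [-0.4, -0.3], [-0.2, -0.1], [0.1, -0.1], [0.4, 0.1], [-0.9, -0.6], [0.8, 0.3]]
base [ 0.487  -0.1537 -0.0063 -0.0533] -3.0516817893133705
[[-0.2, -0.4], [0.3, -0.6], [-0.0, -0.9], [-0.3, 0.0], [-0.4, -0.7], [-1.1, -0.1], [0.4, 0.3], [0.7, -0.6], [0.2, 0.9], [1.4, 0.5], [1.0, -0.7]]
base [ 0.4852 -0.1545 -0.0025 -0.0309] -1.7729670969657003
[[0.1, 0.1], [0.3, -0.2], [-0.1, -0.2], [-0.3, 0.1], [0.3, 0.1], [-0.3, 0.1]]
```

Run:
```python
from h import *
np.set_printoptions(precision=4,suppress=True)
def edge(line,first):
    t=(line.max()+line.min())/2 if False else 90
    idx=np.where(line>t)[0]; i=idx[0] if first else idx[-1]
    j=i-1 if first else i
    return j+(t-line[j])/(line[j+1]-line[j])
def back(n,u,z):
    p=P[n];R=cv2.Rodrigues(p["rvec"])[0];C=-R.T@p["tvec"].ravel()
    q=cv2.undistortPoints(np.array(u,float).reshape(-1,1,2),p["intrinsics"],p["dist"])[:,0]
    d=np.c_[q,np.ones(len(q))]@R;return C+d*((z-C[2])/d[:,2])[:,None]
g=cv2.imread("pics/top0.png",0).astype(float)
rows=np.arange(228,283)
L=[(294+edge(g[r,294:325],True),r) for r in rows];Rr=[(325+edge(g[r,325:360],False),r) for r in rows]
for nm,l,z in(("L",L,.02),("R",Rr,.044)):
    W=back("top",l,z);a,b=np.polyfit(W[:,0],W[:,1],1);print(nm,"yaw",np.degrees(np.arctan(a)),"resid",np.std(W[:,1]-a*W[:,0]-b),"y at .487",a*.487+b)
# inner deck bright edge
m=[]
for r in rows:
    l=g[r];i=np.where(l[300:350]>200)[0]+300;m.append((i[0],i[-1]))
print(m[::9])
cols=np.arange(308,338)
N=[(c,250+edge(g[250:300,c][::1],False)) for c in cols];F=[(c,215+edge(g[215:240,c],True)) for c in cols]
for nm,l,z in(("near",N,.012),("far",F,.024)):
    W=back("top",l,z);a,b=np.polyfit(W[:,1],W[:,0],1);print(nm,"yaw",-np.degrees(np.arctan(a)),"x mid",a*-.154+b)
# top only fits with z=0
def fit0(o,x0):
    v,r=None,None
    f=lambda w: (proj("top",np.array([[X[0]*np.cos(w[2])-X[1]*np.sin(w[2]),X[0]*np.sin(w[2])+X[1]*np.cos(w[2]),X[2]] for X,_ in o])/1e3+[w[0],w[1],0])-np.array([np.array(b)/5+OFF["top"]-.4 for _,b in o])).ravel()
    return least_squares(f,x0,loss="soft_l1").x
cover=[((60,45,22),(112,46)),((60,-45,22),(271,114)),((-60,45,22),(21,258)),((-60,-45,22),(178,323)),((38,0,22),(172,118)),((0,33,58),(83,152)),((0,-33,58),(193,196))]
base=[((12,0,28),(670,228)),((50,0,32.5),(670,158)),((60,34,24),(608,141)),((60,-34,24),(735,142)),((-36,34,24),(604,317)),((-36,-34,24),(735,320))]
print(fit0(cover,[.5,.1,-.4]),fit0(base,[.5,-.15,0]))
```

```text
L yaw -2.749316380770353 resid 0.0009874884907661373 y at .487 -0.0932092602434908
R yaw -1.8118781359635003 resid 0.0002404774252558809 y at .487 -0.21324606979784688
[(np.int64(307), np.int64(340)), (np.int64(307), np.int64(339)), (np.int64(307), np.int64(340)), (np.int64(306), np.int64(340)), (np.int64(306), np.int64(340)), (np.int64(306), np.int64(340)), (np.int64(306), np.int64(340))]
near yaw -2.4045415419097593 x mid 0.4020995103169035
far yaw -2.1998615427018424 x mid 0.5689534790622721
[ 0.5239  0.1262 -0.3954] [ 0.4849 -0.1543 -0.031 ]
```

```bash
cat > d.py <<'E'
import sys,numpy as np
from rig import readout
from scipy.spatial.transform import Rotation as R
def delta(x,y,z,yawdeg):
    "yawdeg: world angle of tool y, tool down"
    s=readout.get_state();q=s["ee_rot"];A=R.from_quat([*q[1:],q[0]])
    a=np.radians(yawdeg);Y=np.array([np.cos(a),np.sin(a),0]);Z=np.array([0,0,-1.]);B=R.from_matrix(np.c_[np.cross(Y,Z),Y,Z])
    print("pos",s["position"].round(4),"t",s["clock"],"F",s["contact_force"].round(1),"w",round(s["width"],4),"gf",s["gripper_force"],"q",s["qpos"].round(2))
    print("shift mm",(A.inv().apply(np.array([x,y,z])-s["position"])*1e3).round(1),"turn units",(np.degrees((A.inv()*B).as_rotvec())/6).round(2))
if __name__=="__main__": delta(*map(float,sys.argv[1:]))
E
python3 d.py .5245 .1265 .14 -22.9
```

```text
pos [ 0.1861 -0.5435  0.2305] t 0.1 F [ 0.1  0.3 -1.1] w 0.0852 gf 0.0 q [-1.36  0.28  1.51 -0.    1.36 -0.12]
shift mm [ 537.1 -524.2   91.5] turn units [-0.01 -0.01 -8.03]
```

```bash
python3 -m handwheel '[[[38,-37,6],[0,0,0],-1],[[38,-37,6],[0,0,0],-1],[[38,-37,6],[0,0,0],-1],[[38,-37,6],[0,0,0],-1],[[38,-37,6],[0,0,0],-1],[[38,-37,6],[0,0,0],-1],[[38,-37,6],[0,0,0],-1],[[38,-37,6],[0,0,0],-1],[[38,-37,6],[0,0,0],-1],[[38,-37,6],[0,0,0],-1],[[38,-37,6],[0,0,0],-1],[[38,-37,6],[0,0,0],-1],[[38,-37,6],[0,0,0],-1],[[38,-37,6],[0,0,0],-1]]' 30; python3 d.py .5245 .1265 .14 -22.9
```

```text
clock: 1.85
position: [0.5222, 0.12, 0.1468]
ee_rot: [0.0, 0.986, 0.164, -0.0]
contact_force: [0.9, -0.5, 0.6]
width: 0.0852
gripper_force: 0.0
pos [0.5222 0.12   0.1468] t 1.85 F [ 0.9 -0.5  0.6] w 0.0852 gf 0.0 q [ 0.1   0.28  1.72 -0.    1.14  1.34]
shift mm [ 4.3 -5.4  6.8] turn units [ 0.    0.01 -8.03]
```

```bash
python3 -m handwheel '[[[0,0,0],[0,0,-1],-1],[[0,0,0],[0,0,-1],-1],[[0,0,0],[0,0,-1],-1],[[0,0,0],[0,0,-1],-1],[[0,0,0],[0,0,-1],-1],[[0,0,0],[0,0,-1],-1],[[0,0,0],[0,0,-1],-1],[[0,0,0],[0,0,-1],-1],[[0,0,0],[0,0,0],-1],[[0,0,0],[0,0,0],-1]]'; python3 d.py .5245 .1265 .08 -22.9
python3 - <<'E'
from rig import vision
import cv2
a=vision.get_image("scene")[170:290,190:350];b=vision.get_image("top")[180:300,160:320]
cv2.imwrite("pics/p1.png",cv2.resize(cv2.hconcat([a,b]),None,fx=2.5,fy=2.5,interpolation=2))
E
```

```text
clock: 3.1
position: [0.5216, 0.1183, 0.1471]
ee_rot: [-0.0, 0.835, 0.551, -0.0]
contact_force: [0.2, 0.1, 0.2]
width: 0.0856
gripper_force: 0.0
pos [0.5216 0.1183 0.1471] t 3.1 F [0.2 0.1 0.2] w 0.0856 gf 0.0 q [ 0.09  0.28  1.72 -0.    1.14  0.5 ]
shift mm [ 8.7 -0.6 67.1] turn units [-0.    0.   -0.05]
```

View pics/p1.png

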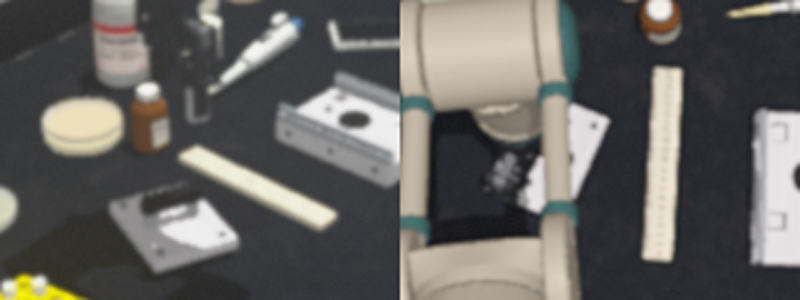

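Run:
```python
from h import *
for n in OFF: print(n,proj(n,[[.5216,.1183,.147],[.5216,.1183,.22]]))
```

```text
top [[216.29843561 234.22665862]
 [212.74452062 228.76623793]]
scene [[261.17483161 213.30681396]
 [260.02430856 186.63662703]]
```

Scene crop shows one open finger above the cover, at pixel (269,218). In the top view the near finger is at (202,250), where the projected TCP puts it. Descending.

```bash
python3 -m handwheel '[[[9,-1,0],[0,0,0],-1],[[0,0,14],[0,0,0],-1],[[0,0,14],[0,0,0],-1],[[0,0,14],[0,0,0],-1],[[0,0,14],[0,0,0],-1],[[0,0,14],[0,0,0],-1],[[0,0,12],[0,0,0],-1],[[0,0,12],[0,0,0],-1],[[0,0,12],[0,0,0],-1],[[0,0,10],[0,0,0],-1],[[0,0,0],[0,0,0],-1],[[0,0,0],[0,0,0],-1]]'; python3 d.py .5245 .1265 .03 -22.9;  python3 - <<'E'
from rig import vision
import cv2
a=vision.get_image("scene")[220:290,220:320]
cv2.imwrite("pics/p2.png",cv2.resize(a,None,fx=6,fy=6,interpolation=2))
E
```

```text
clock: 4.7
position: [0.5247, 0.127, 0.0315]
ee_rot: [0.0, 0.834, 0.551, 0.0]
contact_force: [-0.4, -0.1, 0.3]
width: 0.0852
gripper_force: 0.0
pos [0.5247 0.127  0.0315] t 4.7 F [-0.4 -0.1  0.3] w 0.0852 gf 0.0 q [ 0.11  0.41  1.86 -0.    0.87  0.51]
shift mm [-0.6 -0.   1.5] turn units [ 0.01 -0.   -0.03]
```

View pics/p2.png

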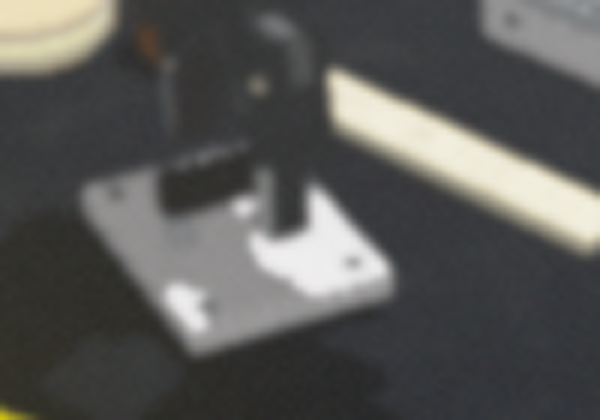

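The crop shows the gripper straddling the black handle, with the near finger at crop (288,200). Closing and lifting slightly.

```bash
python3 -m handwheel '[[[0,0,1],[0,0,0],0],[[0,0,0],[0,0,0],0.4],[[0,0,0],[0,0,0],1],[[0,0,0],[0,0,0],1],[[0,0,0],[0,0,0],1],[[0,0,0],[0,0,0],1],[[0,0,0],[0,0,0],1],[[0,0,0],[0,0,0],1],[[0,0,0],[0,0,0],1]]' 80; python3 d.py .5245 .1265 .03 -22.9
```

```text
clock: 5.88
position: [0.525, 0.1269, 0.0307]
ee_rot: [0.0, 0.834, 0.551, 0.001]
contact_force: [0.8, -0.8, 6.0]
width: 0.0149
gripper_force: 78.9
pos [0.525  0.1269 0.0307] t 5.875 F [ 0.8 -0.8  6. ] w 0.0149 gf 78.91763091087341 q [ 0.11  0.41  1.86 -0.    0.87  0.51]
shift mm [-0.6 -0.3  0.7] turn units [ 0.01 -0.   -0.03]
```

```bash
python3 -m handwheel '[[[0,0,-5],[0,0,0],1],[[0,0,-10],[0,0,0],1],[[0,0,-20],[0,0,0],1],[[0,0,-25],[0,0,0],1],[[0,0,-25],[0,0,0],1],[[0,0,-20],[0,0,0],1],[[0,0,-10],[0,0,0],1],[[0,0,0],[0,0,0.5],1],[[0,0,0],[0,0,-0.8],1],[[0,0,0],[0,0,-1],1],[[0,0,0],[0,0,-1],1],[[0,0,0],[0,0,-0.9],1],[[0,0,0],[0,0,-0.3],1],[[0,0,0],[0,0,0],1]]'; python3 d.py .468 -.1534 .14 -2.1
```

```text
clock: 7.62
position: [0.524, 0.127, 0.1449]
ee_rot: [-0.0, 0.72, 0.694, -0.0]
contact_force: [0.5, -0.4, -3.9]
width: 0.0145
gripper_force: 78.2
pos [0.524  0.127  0.1449] t 7.625 F [ 0.5 -0.4 -3.9] w 0.0145 gf 78.2162618637085 q [ 0.11  0.29  1.72 -0.    1.14  0.15]
shift mm [-282.3  -45.4    5. ] turn units [-0.01  0.   -0.01]
```

```bash
python3 -m handwheel '[[[-8,-1,0],[0,0,0],1],[[-18,-3,0],[0,0,0],1],[[-26,-4,0],[0,0,0],1],[[-30,-5,0],[0,0,0],1],[[-32,-5,0],[0,0,0],1],[[-32,-5,0],[0,0,0],1],[[-32,-5,0],[0,0,0],1],[[-30,-5,0],[0,0,0],1],[[-28,-5,0],[0,0,0],1],[[-22,-4,0],[0,0,0],1],[[-15,-2,0],[0,0,0],1],[[-7,-1,0],[0,0,0],1],[[-2,0,0],[0,0,0],1],[[0,0,20],[0,0,0],1],[[0,0,20],[0,0,0],1],[[0,0,15],[0,0,0],1],[[0,0,8],[0,0,0],1],[[0,0,0],[0,0,0],1],[[0,0,0],[0,0,0],1]]'; python3 d.py .468 -.1534 .08 -2.1
python3 - <<'E'
from rig import vision
import cv2
a=vision.get_image("scene");b=vision.get_image("top")
cv2.imwrite("pics/s3.png",a);cv2.imwrite("pics/t3.png",b)
c=[cv2.resize(a[175:255,280:380],None,fx=4,fy=4,interpolation=2),cv2.resize(b[210:290,275:375],None,fx=4,fy=4,interpolation=2)]
cv2.imwrite("pics/p3.png",cv2.hconcat(c))
E
```

```text
clock: 10.0
position: [0.4697, -0.1532, 0.0829]
ee_rot: [0.001, 0.72, 0.694, 0.0]
contact_force: [0.3, -0.1, -3.5]
width: 0.0147
gripper_force: 78.1
pos [ 0.4697 -0.1532  0.0829] t 10.0 F [ 0.3 -0.1 -3.5] w 0.0147 gf 78.10459971427917 q [-0.46  0.29  1.9   0.    0.95 -0.42]
shift mm [-0.2 -1.7  2.9] turn units [0.01 0.   0.  ]
```

View pics/p3.png

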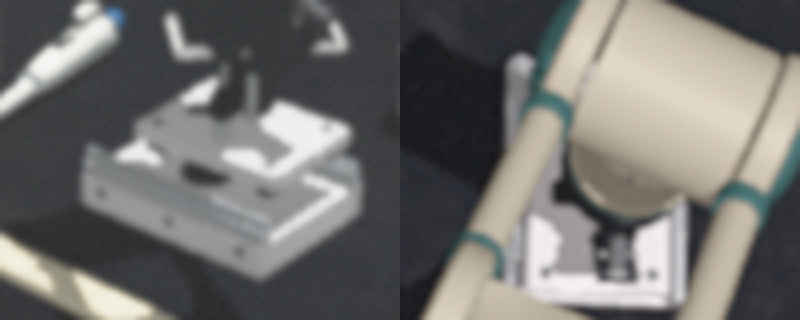

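Scene crop: the cover is level above the base, near end at crop (340,130), with the rails either side. Top crop: it lies between the rails, with the near edge at (530–683,297). Lowering slowly.

```bash
python3 -m handwheel '[[[1,-1,2],[0,0,0],1],[[0,0,5],[0,0,0],1],[[0,0,5],[0,0,0],1],[[0,0,4],[0,0,0],1],[[0,0,2],[0,0,0],1],[[0,0,0],[0,0,0],1],[[0,0,0],[0,0,0],1]]'; python3 -m handwheel '[[[0,0,2],[0,0,0],1],[[0,0,2],[0,0,0],1],[[0,0,2],[0,0,0],1],[[0,0,0],[0,0,0],1],[[0,0,0],[0,0,0],1]]'; python3 d.py .468 -.1534 .055 -2.1; python3 -c "
from rig import readout;print(readout.get_state()['moment'])"
```

```text
clock: 10.98
position: [0.4683, -0.1522, 0.0644]
ee_rot: [0.0, 0.72, 0.694, 0.0]
contact_force: [-0.1, 0.6, -3.0]
width: 0.0146
gripper_force: 78.1
clock: 11.6
position: [0.4681, -0.1521, 0.0583]
ee_rot: [-0.0, 0.72, 0.694, -0.0]
contact_force: [-0.5, 0.9, -4.1]
width: 0.0143
gripper_force: 78.1
pos [ 0.4681 -0.1521  0.0583] t 11.6 F [-0.5  0.9 -4.1] w 0.0143 gf 78.14846992492676 q [-0.46  0.32  1.93 -0.    0.89 -0.42]
shift mm [-1.3 -0.1  3.3] turn units [-0.  0. -0.]
[-0.03387788  0.02855413  0.04387108]
```

No contact yet; carrying on down to the deck, expected at TCP z of about 0.055.

```bash
python3 -m handwheel '[[[0,0,2],[0,0,0],1],[[0,0,1],[0,0,0],1],[[0,0,0],[0,0,0],1],[[0,0,0],[0,0,0],1]]'; python3 -m handwheel '[[[0,0,1],[0,0,0],1],[[0,0,0.5],[0,0,0],1],[[0,0,0],[0,0,0],1],[[0,0,0],[0,0,0],1]]';python3 -c "
from rig import readout;print(readout.get_state()['moment'])"
```

```text
clock: 12.1
position: [0.4684, -0.1525, 0.0554]
ee_rot: [0.0, 0.72, 0.694, -0.0]
contact_force: [0.5, -2.0, -2.4]
width: 0.0145
gripper_force: 78.3
clock: 12.6
position: [0.4684, -0.1525, 0.0547]
ee_rot: [0.001, 0.72, 0.694, -0.0]
contact_force: [-1.8, -2.4, 5.2]
width: 0.0145
gripper_force: 79.5
[-0.29797024  0.29566602 -0.07606122]
```

```bash
python3 -m handwheel '[[[-1,0,0],[0,0,0],1],[[0,2,0],[0,0,0],1],[[0,3,0],[0,0,0],1],[[0,3,0],[0,0,0],1],[[0,2,0],[0,0,0],1],[[0,0,0],[0,0,0],1],[[0,0,0],[0,0,0],1]]';  python3 d.py .497 -.1540 .0547 -2.1;python3 -c "
from rig import readout;print(readout.get_state()['moment'])"
```

```text
clock: 13.48
position: [0.4716, -0.1527, 0.0549]
ee_rot: [-0.005, 0.719, 0.695, -0.004]
contact_force: [-16.6, -2.5, 19.8]
width: 0.0149
gripper_force: 81.5
pos [ 0.4716 -0.1527  0.0549] t 13.475 F [-16.6  -2.5  19.8] w 0.0149 gf 81.52621150016785 q [-0.45  0.33  1.92 -0.01  0.9  -0.41]
shift mm [-0.4 25.5 -0.1] turn units [-0.12 -0.01  0.02]
[-0.42919282  2.19425865  0.04069794]
```

```bash
python3 -m handwheel '[[[0,-4,0],[0,0,0],1],[[0,-3,0],[0,0,0],1],[[0,0,-0.5],[0,0,0],1],[[0,0,0],[0,0,0],1]]';  python3 d.py .497 -.1540 .0547 -2.1;python3 - <<'E'
from rig import vision,readout
import cv2
print(readout.get_state()['moment'])
a=vision.get_image("scene");b=vision.get_image("top")
cv2.imwrite("pics/s4.png",a);cv2.imwrite("pics/t4.png",b)
c=[cv2.resize(a[190:250,290:370],None,fx=5,fy=5,interpolation=2),cv2.resize(b[230:290,285:365],None,fx=5,fy=5,interpolation=2)]
cv2.imwrite("pics/p4.png",cv2.hconcat(c))
E
```

```text
clock: 13.98
position: [0.4712, -0.1528, 0.0547]
ee_rot: [-0.0, 0.72, 0.694, 0.0]
contact_force: [-0.7, 0.8, 6.7]
width: 0.0145
gripper_force: 79.7
pos [ 0.4712 -0.1528  0.0547] t 13.975 F [-0.7  0.8  6.7] w 0.0145 gf 79.65277075767517 q [-0.45  0.33  1.93  0.    0.88 -0.42]
shift mm [-0.2 25.8 -0. ] turn units [ 0.   -0.01 -0.  ]
[0.23175972 0.0668731  0.07505059]
```

View pics/p4.png

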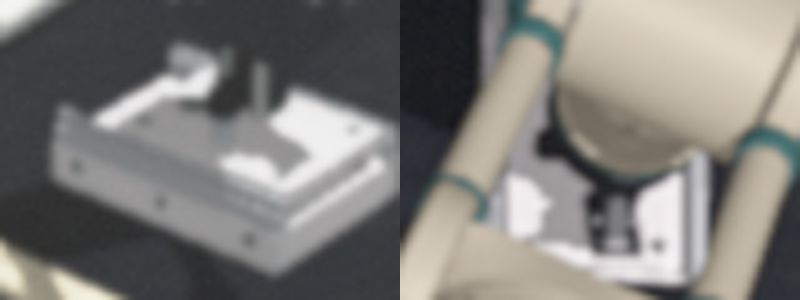

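Scene crop: the cover sits flat between the rails, with its near edge parallel to the base end. Top crop: both gaps to the rails are open. I'll ease the down-load and retry the slide.

```bash
python3 -m handwheel '[[[0,0,-0.7],[0,0,0],1],[[0,0,0],[0,0,0],1]]'; python3 -m handwheel '[[[0,1,0],[0,0,0],1],[[0,2,0],[0,0,0],1],[[0,2,0],[0,0,0],1],[[0,0,0],[0,0,0],1],[[0,0,0],[0,0,0],1]]';  python3 d.py .497 -.1540 .0547 -2.1;python3 -c "
from rig import readout;print(readout.get_state()['moment'])"
```

```text
clock: 14.32
position: [0.4711, -0.153, 0.0547]
ee_rot: [-0.0, 0.72, 0.694, 0.0]
contact_force: [1.7, 0.9, 0.3]
width: 0.0149
gripper_force: 78.9
clock: 14.95
position: [0.4758, -0.1534, 0.0547]
ee_rot: [-0.0, 0.72, 0.694, -0.0]
contact_force: [-2.5, -0.0, -0.8]
width: 0.0143
gripper_force: 78.7
pos [ 0.4758 -0.1534  0.0547] t 14.95 F [-2.5 -0.  -0.8] w 0.0143 gf 78.68191123008728 q [-0.45  0.33  1.92 -0.    0.89 -0.41]
shift mm [ 0.2 21.2  0. ] turn units [-0.01 -0.   -0.  ]
[-0.04371131  0.29380489 -0.00455016]
```

It was friction; it slides freely now.

```bash
python3 -m handwheel '[[[0,2,0],[0,0,0],1],[[0,2,0],[0,0,0],1],[[0,2,0],[0,0,0],1],[[0,2,0],[0,0,0],1],[[0,2,0],[0,0,0],1],[[0,2,0],[0,0,0],1],[[0,2,0],[0,0,0],1],[[0,1,0],[0,0,0],1],[[0,0,0],[0,0,0],1],[[0,0,0],[0,0,0],1]]';  python3 d.py .497 -.1540 .0547 -2.1
```

```text
clock: 16.2
position: [0.4909, -0.1539, 0.055]
ee_rot: [-0.0, 0.72, 0.694, -0.0]
contact_force: [0.5, -0.3, -2.2]
width: 0.0151
gripper_force: 78.3
pos [ 0.4909 -0.1539  0.055 ] t 16.2 F [ 0.5 -0.3 -2.2] w 0.0151 gf 78.25827956199646 q [-0.44  0.35  1.89 -0.    0.9  -0.4 ]
shift mm [0.2 6.1 0.3] turn units [-0.  0. -0.]
```

```bash
python3 -m handwheel '[[[0,1,0.4],[0,0,0],1],[[0,1,0.2],[0,0,0],1],[[0,1,0],[0,0,0],1],[[0,0,0],[0,0,0],1]]'; python3 -m handwheel '[[[0,1,0.1],[0,0,0],1],[[0,0.5,0],[0,0,0],1],[[0,0,0],[0,0,0],1]]';  python3 -m handwheel '[[[0,1,0],[0,0,0],1],[[0,0.5,0],[0,0,0],1],[[0,0,0],[0,0,0],1]]'
```

```text
clock: 16.7
position: [0.4939, -0.1541, 0.0547]
ee_rot: [-0.0, 0.72, 0.694, -0.0]
contact_force: [-4.2, -0.1, 4.1]
width: 0.0148
gripper_force: 79.3
clock: 17.08
position: [0.4946, -0.154, 0.0546]
ee_rot: [-0.001, 0.72, 0.694, -0.001]
contact_force: [-5.9, 0.5, 6.5]
width: 0.0145
gripper_force: 79.7
clock: 17.45
position: [0.4963, -0.1541, 0.0545]
ee_rot: [-0.001, 0.72, 0.694, -0.001]
contact_force: [-5.1, -0.7, 5.0]
width: 0.0146
gripper_force: 79.5
```

```bash
python3 -m handwheel '[[[0,1,0],[0,0,0],1],[[0,0,0],[0,0,0],1]]'; python3 -m handwheel '[[[0,1,0],[0,0,0],1],[[0,0,0],[0,0,0],1]]';  python3 -m handwheel '[[[0,1,0],[0,0,0],1],[[0,0,0],[0,0,0],1]]'
```

```text
clock: 17.7
position: [0.4992, -0.1545, 0.0541]
ee_rot: [0.001, 0.72, 0.694, 0.001]
contact_force: [0.8, -0.7, -2.7]
width: 0.015
gripper_force: 78.2
clock: 17.95
position: [0.4994, -0.1543, 0.054]
ee_rot: [0.0, 0.72, 0.694, 0.0]
contact_force: [-0.4, 0.2, -2.7]
width: 0.0147
gripper_force: 78.3
clock: 18.2
position: [0.5002, -0.1543, 0.0543]
ee_rot: [0.0, 0.72, 0.694, 0.0]
contact_force: [0.3, -0.0, -3.3]
width: 0.0149
gripper_force: 78.2
```

Down-load vanished at x≈0.499, so the feet and hole have reached their places. Lowering.

```bash
python3 -m handwheel '[[[0,-1,0.5],[0,0,0],1],[[0,0,1],[0,0,0],1],[[0,0,0.5],[0,0,0],1],[[0,0,0],[0,0,0],1]]'; python3 -m handwheel '[[[0,0,1],[0,0,0],1],[[0,0,1],[0,0,0],1],[[0,0,0],[0,0,0],1],[[0,0,0],[0,0,0],1]]';python3 -m handwheel '[[[0,0,1],[0,0,0],1],[[0,0,1],[0,0,0],1],[[0,0,0],[0,0,0],1],[[0,0,0],[0,0,0],1]]'
```

```text
clock: 18.7
position: [0.4991, -0.1543, 0.0523]
ee_rot: [0.0, 0.72, 0.694, -0.0]
contact_force: [0.7, -0.4, -4.1]
width: 0.0145
gripper_force: 78.3
clock: 19.2
position: [0.4991, -0.1543, 0.0503]
ee_rot: [0.0, 0.72, 0.694, -0.0]
contact_force: [-0.4, -0.5, -2.0]
width: 0.015
gripper_force: 78.2
clock: 19.7
position: [0.4991, -0.1543, 0.0487]
ee_rot: [0.0, 0.72, 0.694, 0.0]
contact_force: [-1.2, 0.6, 2.7]
width: 0.0146
gripper_force: 79.0
```

Rests on the pad at 6 mm drop, as expected. Pressing home.

```bash
python3 -m handwheel '[[[0,0,1],[0,0,0],1],[[0,0,1],[0,0,0],1],[[0,0,0],[0,0,0],1],[[0,0,0],[0,0,0],1]]'; python3 -m handwheel '[[[0,0,1],[0,0,0],1],[[0,0,1],[0,0,0],1],[[0,0,0],[0,0,0],1],[[0,0,0],[0,0,0],1]]';python3 -m handwheel '[[[0,0,1],[0,0,0],1],[[0,0,0],[0,0,0],1],[[0,0,0],[0,0,0],1]]'
```

```text
clock: 20.2
position: [0.4991, -0.1543, 0.0464]
ee_rot: [0.0, 0.72, 0.694, -0.0]
contact_force: [-2.1, 0.1, 4.5]
width: 0.0148
gripper_force: 79.3
clock: 20.7
position: [0.4991, -0.1543, 0.0447]
ee_rot: [0.0, 0.72, 0.694, 0.0]
contact_force: [-2.8, 0.7, 8.1]
width: 0.0149
gripper_force: 79.8
clock: 21.08
position: [0.4991, -0.1543, 0.0447]
ee_rot: [0.0, 0.72, 0.694, 0.0]
contact_force: [-4.0, 0.4, 14.0]
width: 0.0149
gripper_force: 80.8
```

```bash
python3 -m handwheel '[[[0,0,0.8],[0,0,0],1],[[0,0,0],[0,0,0],1],[[0,0,0],[0,0,0],1],[[0,0,0],[0,0,0],1]]'
python3 - <<'E'
from rig import vision
import cv2
a=vision.get_image("scene");b=vision.get_image("top")
c=[cv2.resize(a[170:270,240:370],None,fx=3,fy=3,interpolation=2),cv2.resize(b[200:300,240:370],None,fx=3,fy=3,interpolation=2)]
cv2.imwrite("pics/p5.png",cv2.hconcat(c))
E
```

```text
clock: 21.58
position: [0.4991, -0.1543, 0.0447]
ee_rot: [0.001, 0.72, 0.694, 0.0]
contact_force: [-5.3, 1.8, 19.6]
width: 0.0145
gripper_force: 81.7
```

View pics/p5.png

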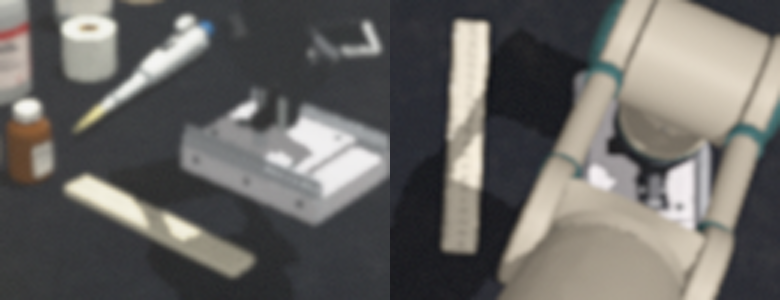

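The cover sits low and flat between the rails at scene crop (290,135), and the ruler and bottle have not moved. TCP z has stopped at exactly 10 mm below sliding height, with about 20 N of down-force. Handing in.

```bash
python3 -c "
from rig import manip;print(manip.sign_off())"
```

```text
the job is handed in; nothing more can be done
None
```

The press is closed: the cover was laid short of the pin, slid until it dropped on, and pressed fully home, and I handed in at about 22 s with the gripper still holding it down at about 20 N.

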